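# Brush out the mug

## Task

The orange mug has dust stuck to its inside wall. Take the bottle brush out of its white holder, put it down to the bottom of the mug, lean the bristles lightly against the inside wall and brush up and down with at least three full strokes, each from the bottom until the top of the bristle head is at the rim, keeping the bristles on the wall; then stand the brush back in its holder, handle up, and let go. The mug stays upright and roughly where it is, and the other things on the desk are left alone.

Things in the scene. Friction and masses are not known exactly. Their poses are not given: they have to be found in the camera images.
- brush: bottle brush, 194 mm long, 75 g, standing head down in the holder. Origin: centre of the lower end of the bristle head (unbent), z along the brush to the handle. Blue square handle, 22 x 22 mm, flats facing x and y, from 114 to 190 mm above the origin, 4 mm white cap on top. Below it a 5 mm steel wire stem, then the white bristle head, 0 to 42 mm above the origin
- brush_grip (a point): point on the brush's axis in the handle, 160 mm above the lower end: a good height to grip; axes as the brush
- brush_tip (a point): centre of the lower end of the bristle head, z up the brush. The head is 32 mm across in contact (34 mm to look at), tapered at both ends. The stem is springy and bends 108 mm above the lower end: pushing the head sideways takes about 0.06 N per mm; this point moves with the bent head, the body does not
- mug: orange mug, loose, 0.27 kg, 101 mm high, 81 mm outside diameter, open on top, standing upright. Origin on its underside; the axis of the bore lies 16 mm from the origin along +y, the handle is at -y. Its yaw may be anything
- mug_in (a point): centre of the mug's inner floor, on the bore's axis, 94 mm below the rim; z up. The bore is about 66 mm in diameter (radius 28 to 36 mm, faceted)
- holder: white round brush holder that does not move, 88 mm high, weighted foot 92 mm in diameter. Origin at the centre of its underside. The cup is 44 mm inside, from 12 to 60 mm above the table, and flares to 78 mm inside at the mouth, 88 mm up
- holder_in (a point): centre of the holder's inner floor, 12 mm above the table, 76 mm below its mouth; z up. The brush's lower end stands here
- screwdriver: bystander: small screwdriver with an orange handle, 170 mm, lying on a note pad; origin at the centre of its underside
- red_puck: bystander: red resin puck, 30 mm diameter, 18 mm high; origin at the centre of its underside
- loupe: bystander: black loupe, 42 mm diameter, 37 mm high; origin at the centre of its underside
Things that resemble listed ones, but are neither listed nor needed, are in the scene too. There is more than one size of the brush; the job needs the middle-sized.

How it is judged:
By the outcome, as a careful person would: the job done as asked, in the order asked, and still so for the second after the job is handed in, with the robot touching nothing.
It also fails if it takes over 54 s, if anything falls off the work surface, if the arm or the gripper's body presses on something with over 40 N, if the wrist force passes 120 N, or if a joint passes its speed limit or range.

## Robot

A 6-joint arm with a two-finger parallel gripper is mounted at the origin on a cart in front of the work surface, level with it; the furniture and walls round the work are solid. World frame = base frame: x ahead of the robot, y to its left, z up, the work surface at z = 0. Lengths are in m, angles in rad, forces in N, time in s.
With the tool pointing down it reaches from about 0.35 to 0.775 m from the base axis. Payload 7.3 kg.
Tool frame: the origin (TCP) lies at the very end of the fingers, on their centre line; the grasp point (between the pads) lies 19 mm behind it (pinch_z is the distance from the TCP to the grasp point, in m); z points along the fingers, y is the line along which they close (so a half turn about z gives the same grasp; the last joint's range is limited). The gripper opens to 92 mm and grips with 3 to 60 N. Pads are 19 mm wide; open, the fingers measure 130 mm over their backs; the gripper's body (75 mm by 190 mm) begins 47 mm behind the grasp point.
Start: joints at [-1.464, 0.342, 1.524, -0, 1.275, -0.146], TCP at [0.131, -0.508, 0.194] pointing down, gripper open.
Joint ranges: [-2.53, 2.53], [-0.77, 2.02], [0.04, 2.7], [-1, 4.14], [0.28, 2.66], [-3.11, 3.11]. Speed limits (rad/s): [2.57, 2.57, 3.14, 3.14, 3.14, 3.14].

## Interface

Orientations are given as [roll, pitch, yaw] about the fixed x, y, z axes, in that order (R = Rz(yaw) Ry(pitch) Rx(roll)).
In Python, from cell import * gives the robot as it stands.
- The arm moves only by the tool arm_command, never from a script. Its arguments are lists of equal length, an entry for each row: "fingers": the gripper command: -1 is fully open, 1 is shut, values between are in proportion; "travel": the shift along the tool's x, y, z in m, a list of three; "dr": the turn, a rotation vector about the tool's x, y, z in degrees, a list of three. In form: {"fingers": [fingers, ...], "travel": [[x, y, z], ...], "dr": [[wx, wy, wz], ...]}. A call has 1 to 8 rows; each row is the pose to reach, as a shift and turn from the pose commanded when the call began, along the tool's axes at that moment; what a row does not reach only later rows make up. A row lasts 1/12 s, in which the tool goes at most 41.7 mm and 7.16 degrees, less where a joint would pass 70% of its speed; a pose out of reach is approached as far as the arm can. A call with a gripper value outside its range is refused whole. The fingers move at their own pace and stop on an object; "squeeze" is the grip in N (left out, the last holds). Time passes only in rows, so rows that repeat a pose let the fingers close. It gives the time, the measured TCP pose, the force, the opening and the grip force at its end, in the units of the state.
- observe(): the state, without advancing time (a new reading comes with each control period).
- read_camera(name): name is "side" or "top"; returns a dict with "color" (400x640x3 uint8, blue, green, red), "z_map" (400x640 float32, m along the optical axis (not along the pixel's ray), 0 where there is no reading), "fx", "fy", "cx", "cy" (pixels), "k1" (the pictures are not rectified: a ray, as slopes to the right and down, at radius r is drawn at 1 + k1 r^2 times it, then the intrinsics apply), "R" (3x3) and "t" (3): a world point X has camera coordinates R X + t. Camera axes: x right, y down, z forward; pixel columns grow to the right and rows downward; lengths in m; the calibration is good to about 2 mm. A picture is of the moment at which its call begins.
- hand_in(): hands the job in; it is judged then, once.
The state is a dict: "time": time; "qpos": joint angles; "qvel": joint speeds; "joint_efforts": joint torques, N m; "tool_pos": TCP position; "tool_rot": TCP orientation; "contact_force": force on the tool from outside, world axes, zero at the start; "torque": the same for the moment, N m; "opening": finger opening in m; "grip_force": force on a finger pad.
Only numpy, scipy, OpenCV 4.12 (cv2) and the standard library are available. Lean on these libraries where they do the work, as an engineer would, in place of code of your own. Each camera call takes 0.05 s, during which the arm holds its last target. There are 200 camera calls.

## Working session

There is one attempt and no reset: what is moved stays moved. The work goes in short steps, Python scripts to look and compute and a tool call to move; the robot and the scene stay as the last step left them, time stands still between calls to the robot, and variables do not carry over. Pictures are saved under pics/ and viewed, at most 10 in all, crops included, and the job is handed in when it is done.

Besides the shell and the picture viewer there is one more tool, called after "Request:" as name(argument=value, ...) on one line, values as JSON. arm_command: Moves the arm, as the interface text tells. Its arguments: {"type":"object","properties":{"fingers":{"type":"array","items":{"type":"number"}},"travel":{"type":"array","items":{"type":"array","items":{"type":"number"}}},"dr":{"type":"array","items":{"type":"array","items":{"type":"number"}}},"squeeze":{"type":"number"}},"required":["fingers","travel","dr"]}

```bash
ls; mkdir -p pics; python3 - <<'E'
from cell import *
import cv2,numpy as np
s=observe();print({k:np.round(v,3) for k,v in s.items()})
for n in("side","top"):
    c=read_camera(n);cv2.imwrite(f"pics/{n}0.png",c["color"]);np.savez(f"{n}0.npz",**c)
    print(n,[c[k] for k in("fx","fy","cx","cy","k1")],c["R"],c["t"],-c["R"].T@c["t"])
E
```

```text
pics
{'time': np.float64(0.0), 'qpos': array([-1.464,  0.343,  1.525, -0.   ,  1.275, -0.146]), 'qvel': array([-0.002, -0.002,  0.   , -0.001, -0.002, -0.   ]), 'joint_efforts': array([-2.0000e-03, -4.3125e+01, -2.4422e+01,  7.2000e-02,  5.6000e-02,
       -0.0000e+00]), 'tool_pos': array([ 0.131, -0.508,  0.193]), 'tool_rot': array([-3.14 , -0.   ,  0.253]), 'contact_force': array([0.465, 0.386, 0.121]), 'torque': array([-0.007, -0.034, -0.022]), 'grip_force': np.float64(0.0), 'opening': np.float64(0.092)}
side [446.0376378717933, 446.0376378717933, 320.75142000850735, 198.10653456081, -0.038925287304156224] [[ 9.56489824e-01 -2.91765003e-01 -6.32704701e-04]
 [-1.11797543e-01 -3.64499842e-01 -9.24468050e-01]
 [ 2.69496802e-01  8.84315017e-01 -3.81259000e-01]] [-0.47068738  0.24916835  0.74541878] [ 0.27717612 -0.7056933   0.51424799]
top [394.05212736494326, 394.05212736494326, 319.0839540328777, 191.4944590624738, -0.03782060629891283] [[-2.68665184e-02 -9.99638888e-01  5.31998524e-04]
 [-9.86987157e-01  2.64420768e-02 -1.58610116e-01]
 [ 1.58538773e-01 -4.78637731e-03 -9.87341151e-01]] [0.16759732 0.55271543 0.88711   ] [0.40938446 0.1571679  0.96345731]
```

View pics/side0.png

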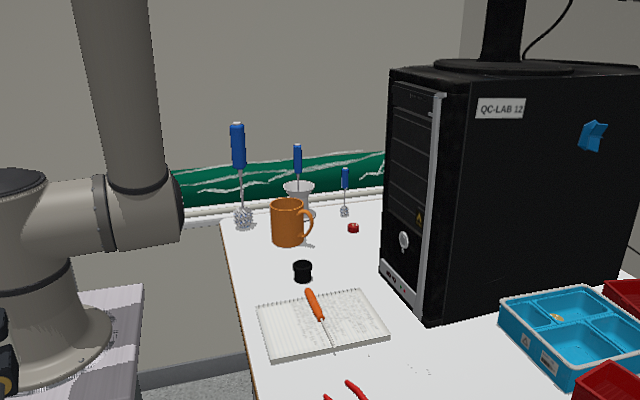

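View pics/top0.png

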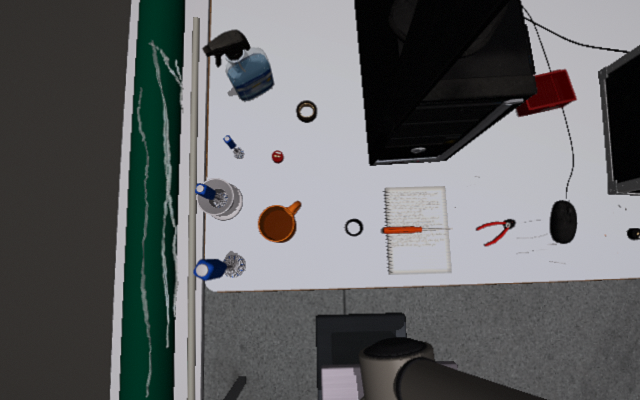

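The side picture shows the middle brush, handle at (297,158), in the holder at (300,195). The big brush is at (238,145), the small one at (345,178) and the mug at (287,222). In the top picture the holder is at (220,200), the brush cap at (203,190), the mug at (278,223) with its handle towards (297,207), the big brush at (210,269) and the loupe at (354,228).

```bash
cat > h.py <<'E'
import numpy as np,cv2
def cloud(c):
    K=np.array([[c["fx"],0,c["cx"]],[0,c["fy"],c["cy"]],[0,0,1.]])
    v,u=np.mgrid[0:400,0:640]
    p=cv2.undistortPoints(np.stack([u,v],-1).reshape(-1,1,2).astype(float),K,np.array([float(c["k1"]),0,0,0])).reshape(400,640,2)
    d=np.dstack([p,np.ones((400,640))])           # camera rays
    z=c["z_map"]; P=(d*z[...,None]-c["t"])@c["R"]   # world points
    P[z==0]=np.nan
    o=-c["R"].T@c["t"]; return P,d@c["R"],o
def hit(ray,o,h): return o+ray*((h-o[2])/ray[...,2:3])
def box(P,x,y,z):
    return (P[...,0]>x[0])&(P[...,0]<x[1])&(P[...,1]>y[0])&(P[...,1]<y[1])&(P[...,2]>z[0])&(P[...,2]<z[1])
def hsv(c): return cv2.cvtColor(np.asarray(c["color"]),cv2.COLOR_BGR2HSV)
E
python3 - <<'E'
from h import *
np.set_printoptions(precision=4,suppress=True)
for n in("top","side"):
    c=np.load(n+"0.npz");P,r,o=cloud(c);H=hsv(c)
    h,s,v=H[...,0],H[...,1],H[...,2]
    blue=(h>105)&(h<125)&(s>130)&(v>60); org=(h>5)&(h<18)&(s>150)
    print(n)
    for nm,m in(("blue",blue),("org",org)):
        k,L,st,ce=cv2.connectedComponentsWithStats(m.astype(np.uint8))
        for i in range(1,k):
            if st[i,4]>40:
                Q=P[L==i];Q=Q[~np.isnan(Q[:,0])]
                print(nm,ce[i],st[i],"P med",np.median(Q,0),"lo",np.percentile(Q,3,0),"hi",np.percentile(Q,97,0))
    if n=="top":
        m=org.copy(); m[:, 340:]=0
        Q=P[m&(np.abs(P[...,2]-.101)<.006)]
        print("rim z band",len(Q),Q.min(0),Q.max(0))
        uv=np.argwhere(box(P,(.2,.6),(.2,.6),(.08,.095))&(s<60))
        Q=P[uv[:,0],uv[:,1]];print("holder mouth",len(Q),Q.min(0),Q.max(0),uv.min(0),uv.max(0))
    for (u,v_) in ([(195,100),(195,200),(190,230),(150,200),(210,269),(203,190),(240,200),(354,228)] if n=="top" else [(200,213),(220,180),(330,165),(299,186)]): print((u,v_),P[v_,u],c["color"][v_,u])
# crop
c=np.load("top0.npz")["color"];cv2.imwrite("pics/crop1.png",np.hstack([cv2.resize(c[160:290,180:310],(400,400),interpolation=2),cv2.resize(np.load("side0.npz")["color"][110:250,220:360],(400,400),interpolation=2)]))
E
```

```text
top
blue [201.1897 189.4483] [195 184  12  11  58] P med [0.5402 0.3834 0.2011] lo [0.5333 0.3762 0.1974] hi [0.5532 0.3979 0.2032]
blue [204.8516 269.3806] [194 260  20  21 155] P med [0.3897 0.3529 0.2723] lo [0.373  0.3424 0.2676] hi [0.4044 0.3731 0.2757]
org [278.0837 222.1597] [ 258  201   43   41 1171] P med [0.4866 0.2505 0.0426] lo [0.4464 0.2076 0.0383] hi [0.52   0.2853 0.1022]
org [401.4286 229.5025] [383 227  39   6 203] P med [ 0.463 -0.041  0.027] lo [ 0.4572 -0.0848  0.0233] hi [0.4693 0.0002 0.0302]
rim z band 184 [0.4411 0.2073 0.0951] [0.5243 0.2883 0.1041]
holder mouth 691 [0.2059 0.3459 0.08  ] [0.5992 0.5882 0.095 ] [174 120] [356 233]
(195, 100) [0.8045 0.461  0.0187] [120 128 133]
(195, 200) [0.5486 0.4552 0.0162] [84 90 94]
(190, 230) [0.4757 0.4645 0.0201] [135 143 146]
(150, 200) [0.5371 0.5246 0.1123] [34 49  0]
(210, 269) [0.3897 0.3463 0.2713] [148  63  20]
(203, 190) [0.5408 0.3814 0.2018] [101  63  52]
(240, 200) [0.547  0.347  0.0071] [177 173 178]
(354, 228) [0.4714 0.07   0.0029] [199 190 189]
side
blue [237.8124 145.8509] [230 124  16  45 597] P me
[... 228 characters left out ...]
] [342 169   7  19 111] P med [0.6633 0.3454 0.1123] lo [0.6573 0.34   0.087 ] hi [0.6727 0.3504 0.1339]
org [287.9699 221.6362] [ 270  197   43   50 1564] P med [0.4803 0.2174 0.067 ] lo [0.4447 0.2031 0.0079] hi [0.5242 0.2876 0.0979]
org [245.3425 347.1918] [233 289  25 111 146] P med [ 0.3294 -0.0929 -0.0058] lo [ 0.3289 -0.2073 -0.0226] hi [ 0.3301  0.0762 -0.0003]
org [313.751  304.0389] [305 288  20  34 257] P med [ 0.4624 -0.0534  0.0251] lo [ 0.457  -0.0892  0.0176] hi [ 0.4698 -0.0077  0.0284]
(200, 213) [0.2846 0.4569 0.0107] [155 163 165]
(220, 180) [0.3485 0.4899 0.0887] [142 148 136]
(330, 165) [0.6746 0.5033 0.0967] [159 165 155]
(299, 186) [0.557  0.4197 0.0731] [178 178 181]
```

View pics/crop1.png

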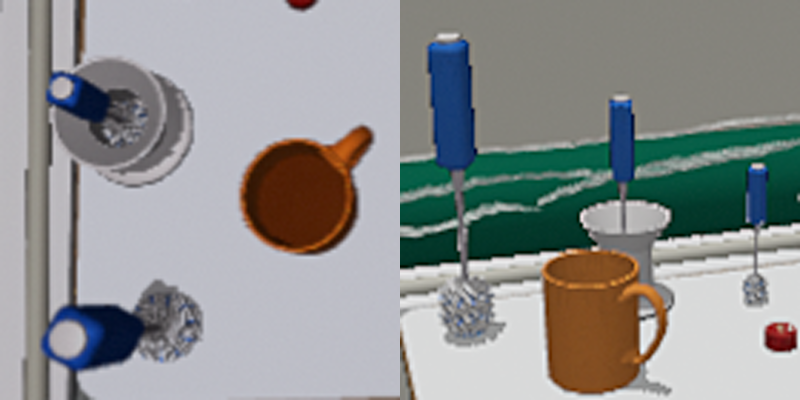

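The crop shows the cap of the middle brush at about top pixel (201,189), the holder mouth centred at about (216,196), and the mug rim centred at about (277,223) with its handle to the upper right.

```bash
python3 - <<'E'
from h import *
from scipy.optimize import least_squares
np.set_printoptions(precision=4,suppress=True,linewidth=160)
c=np.load("top0.npz");P,r,o=cloud(c);H=hsv(c);h,s,v=H[...,0],H[...,1],H[...,2]
org=((h>3)&(h<20)&(s>130)).astype(np.uint8); org[:,340:]=0
# mug outer rim: contour pts at z=.101, robust circle r=.0405
ct=max(cv2.findContours(org,0,1)[0],key=cv2.contourArea)[:,0]
W=hit(r[ct[:,1],ct[:,0]],o,.101)[:,:2]
f=least_squares(lambda p:np.hypot(*(W-p[:2]).T)-p[2],[.48,.25,.04],loss="soft_l1",f_scale=.001);print("mug contour circle",f.x)
far=W[np.argmax(np.hypot(*(W-f.x[:2]).T))];print("handle far pt",far, far-f.x[:2])
def circ(Q,g):
    f=least_squares(lambda p:np.hypot(*(Q[:,:2]-p[:2]).T)-p[2],g,loss="soft_l1",f_scale=.001);return f.x
m=(org>0)&(np.abs(P[...,2]-.101)<.005);print("mug cloud circle",circ(P[m],[.48,.25,.04]))
m=box(P,(.47,.62),(.30,.43),(.083,.092));print("holder mouth cloud",m.sum(),circ(P[m],[.54,.37,.04]))
m=box(P,(.47,.62),(.30,.43),(.002,.02));print("holder foot top",m.sum())
for u,v_ in((201.1,188.6),):print("cap ray",hit(cv2.remap(r.astype(np.float32),np.float32([[u]]),np.float32([[v_]]),1)[0,0],o,.206))
m=box(P,(.5,.58),(.34,.42),(.197,.215));print("cap cloud",m.sum(),P[m].mean(0),P[m].min(0),P[m].max(0))
for lo in(.15,.3,.45):
    m=(P[...,2]>lo)&(P[...,0]>.3)&(P[...,0]<1.2);Q=P[m];print("obst >",lo,Q.min(0),Q.max(0), "near y<.3:",Q[Q[:,1]<.3].min(0),Q[Q[:,1]<.3].max(0))
c=np.load("side0.npz");P,r,o=cloud(c)
g=c["color"].astype(int)
for rr in range(150,174,4):print(rr,[tuple(g[rr,u]) for u in range(292,304)])
g=np.load("top0.npz")["color"]
print(g[182:197,193:214].sum(2))
m=box(P,(.5,.58),(.34,.42),(.13,.19));
for z0 in(.13,.15,.17):
    q=P[m&(np.abs(P[...,2]-z0-.01)<.01)];print(z0,len(q),q.mean(0),np.polyfit(q[:,0],q[:,1],1))
E
```

```text
mug contour circle [0.4809 0.2467 0.0407]
handle far pt [0.5233 0.1958] [ 0.0424 -0.0509]
mug cloud circle [0.4805 0.2489 0.0385]
holder mouth cloud 278 [0.5457 0.3879 0.0391]
holder foot top 769
cap ray [0.5429 0.384  0.206 ]
cap cloud 113 [0.5433 0.3861 0.203 ] [0.5331 0.3759 0.1971] [0.5555 0.3984 0.2079]
obst > 0.15 [ 0.3    -0.1658  0.15  ] [1.0034 0.6639 0.7924] near y<.3: [ 0.5281 -0.1658  0.15  ] [0.9724 0.3    0.7924]
obst > 0.3 [ 0.3    -0.1658  0.3   ] [0.8965 0.6631 0.7924] near y<.3: [ 0.5281 -0.1658  0.3   ] [0.8719 0.0938 0.7924]
obst > 0.45 [0.5281 0.0593 0.554 ] [0.6375 0.0938 0.7924] near y<.3: [0.5281 0.0593 0.554 ] [0.6375 0.0938 0.7924]
150 [(np.int64(127), np.int64(141), np.int64(146)), (np.int64(112), np.int64(84), np.int64(78)), (np.int64(114), np.int64(53), np.int64(12)), (np.int64(113), np.int64(58), np.int64(21)), (np.int64(118), np.int64(62), np.int64(25)), (np.int64(114), np.int64(60), np.int64(24)), (np.int64(112), np.int64(58), np.int64(23)), (np.int64(119), np.int64(62), np.int64(24)), (np.int64(117), np.int64(57), np.int64(18)), (np.int64(55), np.int6
[... 3590 characters left out ...]
5  67  61  63  68  57  64  86]
 [415 354 214 219 330 475 533 536 430 296 238 196 121  67  68  74  68  65  65  62  57]
 [413 355 223 196 212 258 247 256 290 279 237 186 101  62  66  67  58  67  65  63  61]
 [412 354 284 213 178 168 170 191 204 217 212 150  81  62  68  74  72  72  68  65  67]
 [412 352 284 252 398 192 118  95  91 138 146  95  71  69  72  71  61  69  70  68  63]
 [408 346 312 494 519 346 271 166 104  76  73  65  73  68  67  72  69  66  59  60  63]
 [405 345 312 498 486 359 345 338 273 163 105  72  68  63  71  69  71  57  67  62  64]]
0.13 62 [0.5429 0.3781 0.1407] [-0.228   0.5018]
0.15 63 [0.5427 0.3783 0.1599] [-0.2595  0.5192]
0.17 68 [0.543  0.3777 0.1799] [-0.1843  0.4778]
```

Request:
arm_command(fingers=[-1,-1,-1,-1,-1,-1,-1,-1], travel=[[0.03,-0.03,-0.03],[0.06,-0.05,-0.05],[0.09,-0.08,-0.08],[0.12,-0.1,-0.1],[0.15,-0.13,-0.127],[0.18,-0.155,-0.127],[0.21,-0.18,-0.127],[0.24,-0.205,-0.127]], dr=[[0,0,0],[0,0,5],[0,0,10],[0,0,15],[0,0,20],[0,0,25],[0,0,30],[0,0,32]])

```text
time: 0.77
tool_pos: [0.3033, -0.2621, 0.321]
tool_rot: [3.141, -0.002, -0.311]
contact_force: [0.8, 0.3, -0.1]
opening: 0.0919
grip_force: 0.0
```

```bash
cat > go.py <<'E'
from cell import *
import numpy as np,sys
from scipy.spatial.transform import Rotation as Ro
s=observe();R=Ro.from_euler("xyz",s["tool_rot"])
print(round(float(s["time"]),2),np.round(s["tool_pos"],4),np.round(s["tool_rot"],3),"F",np.round(s["contact_force"],2),"open",round(float(s["opening"]),4),round(float(s["grip_force"]),1))
for a in sys.argv[1:]:
    w=np.array([float(k) for k in a.split(",")]);print("travel to",a,np.round(R.inv().apply(w-s["tool_pos"]),4))
E
python3 go.py .40,-.12,.32 .543,.384,.31
python3 - <<'E'
from h import *
P,_,_=cloud(np.load("top0.npz"));P2,_,_=cloud(np.load("side0.npz"))
P=np.vstack([P.reshape(-1,3),P2.reshape(-1,3)])
for z in((.2,.3),(.3,.5),(.5,.8)):
    a=P[box(P,(.3,.75),(.41,.8),z)];print(z,"wall side",len(a),a.min(0) if len(a) else "")
    for y in((-.2,-.05),(-.05,.05),(.05,.15),(.15,.3)):
        a=P[box(P,(.35,1.2),y,z)];print(z,y,len(a),np.percentile(a,2,0) if len(a) else "")
E
```

```text
0.77 [ 0.3033 -0.2621  0.321 ] [ 3.141e+00 -2.000e-03 -3.110e-01] F [ 0.78  0.29 -0.08] open 0.0919 0.0
travel to .40,-.12,.32 [ 0.0486 -0.1649  0.0009]
travel to .543,.384,.31 [ 0.0304 -0.6885  0.0103]
(0.2, 0.3) wall side 13358 [0.30001344 0.64980956 0.20000005]
(0.2, 0.3) (-0.2, -0.05) 13904 [ 0.62555587 -0.16466666  0.20207293]
(0.2, 0.3) (-0.05, 0.05) 2929 [ 0.62403585 -0.04784649  0.20216016]
(0.2, 0.3) (0.05, 0.15) 0 
(0.2, 0.3) (0.15, 0.3) 81 [0.83169424 0.29060552 0.20334073]
(0.3, 0.5) wall side 18373 [0.30000729 0.64936255 0.3000057 ]
(0.3, 0.5) (-0.2, -0.05) 29281 [ 0.62466374 -0.16480052  0.30404662]
(0.3, 0.5) (-0.05, 0.05) 8291 [ 0.62295764 -0.04867087  0.30525119]
(0.3, 0.5) (0.05, 0.15) 1378 [1.17674626 0.05169747 0.42378282]
(0.3, 0.5) (0.15, 0.3) 1599 [1.17638029 0.15239455 0.41610348]
(0.5, 0.8) wall side 3299 [0.30003457 0.64898877 0.50003506]
(0.5, 0.8) (-0.2, -0.05) 231 [ 0.81318232 -0.14551818  0.50143004]
(0.5, 0.8) (-0.05, 0.05) 1190 [ 0.77597635 -0.04943418  0.50081733]
(0.5, 0.8) (0.05, 0.15) 8326 [0.52973867 0.0613696  0.50889318]
(0.5, 0.8) (0.15, 0.3) 1044 [1.17666115 0.15253749 0.50109384]
```

Request:
arm_command(fingers=[-1,-1,-1,-1,-1,-1,-1,-1], travel=[[0,-0.04,0],[0,-0.08,0],[0,-0.12,0],[0,-0.16,0],[0,-0.2,0],[0,-0.24,0],[0,-0.28,0],[0,-0.32,0]], dr=[[0,0,0],[0,0,0],[0,0,0],[0,0,0],[0,0,0],[0,0,0],[0,0,0],[0,0,0]])

```text
time: 1.43
tool_pos: [0.3987, 0.0437, 0.32]
tool_rot: [3.141, -0.0, -0.306]
contact_force: [1.5, -0.3, 0.3]
opening: 0.0919
grip_force: 0.0
```

Request:
arm_command(fingers=[-1,-1,-1,-1,-1,-1,-1,-1], travel=[[0,-0.04,0],[0,-0.08,0],[0.005,-0.12,0],[0.01,-0.16,0],[0.015,-0.2,0],[0.02,-0.24,0],[0.025,-0.28,0],[0.03,-0.32,0]], dr=[[0,0,0],[0,0,0],[0,0,0],[0,0,0],[0,0,0],[0,0,0],[0,0,0],[0,0,0]])

```text
time: 2.1
tool_pos: [0.524, 0.3397, 0.3195]
tool_rot: [3.141, 0.001, -0.305]
contact_force: [0.7, -0.3, 0.7]
opening: 0.0919
grip_force: 0.0
```

```bash
python3 go.py .543,.384,.31 .543,.384,.153
```

```text
2.1 [0.524  0.3397 0.3195] [ 3.141e+00  1.000e-03 -3.050e-01] F [ 0.65 -0.32  0.71] open 0.0919 0.0
travel to .543,.384,.31 [ 0.0048 -0.048   0.0094]
travel to .543,.384,.153 [ 0.0049 -0.0481  0.1664]
```

Request:
arm_command(fingers=[-1,-1,-1,-1], travel=[[0.003,-0.03,0],[0.005,-0.048,0.03],[0.005,-0.048,0.08],[0.005,-0.048,0.09]], dr=[[0,0,0],[0,0,0],[0,0,0],[0,0,0]])

```text
time: 2.43
tool_pos: [0.5411, 0.3822, 0.2233]
tool_rot: [3.135, 0.006, -0.304]
contact_force: [-0.1, -0.6, -0.4]
opening: 0.0917
grip_force: 0.0
```

```bash
python3 go.py .543,.384,.153; python3 - <<'E'
from h import *
from cell import *
S=read_camera("side")["color"];T=read_camera("top")["color"]
cv2.imwrite("pics/c2.png",np.hstack([cv2.resize(S[60:240,210:390],(400,400),interpolation=2),cv2.resize(T[130:290,160:320],(400,400),interpolation=2)]))
E
```

```text
2.43 [0.5411 0.3822 0.2233] [ 3.135  0.006 -0.304] F [-0.11 -0.61 -0.4 ] open 0.0917 0.0
travel to .543,.384,.153 [ 0.0017 -0.0027  0.0702]
```

View pics/c2.png

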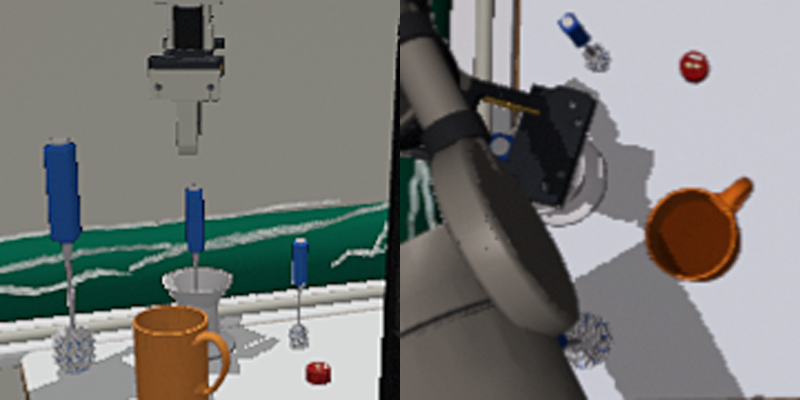

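The left panel shows the gripper finger at crop (188,130), slightly left of the cap at (195,187). I'll check this by projecting the points.

```bash
python3 - <<'E'
from h import *
from cell import *
c=read_camera("side");K=np.array([[c["fx"],0,c["cx"]],[0,c["fy"],c["cy"]],[0,0,1.]])
pr=lambda X:cv2.projectPoints(np.float64([X]),cv2.Rodrigues(np.array(c["R"]))[0],np.float64(c["t"]),K,np.array([float(c["k1"]),0,0,0]))[0].ravel()
s=observe();t=s["tool_pos"]
y=np.array([-.3,-.95,0])
print("tcp",pr(t),"front finger",pr(t+.052*y),pr(t+.052*y+[0,0,.03]))
for p in((.543,.384,.206),(.543,.384,.13),(.546,.386,.206)):print(p,pr(p))
H=hsv(c);b=(H[...,0]>105)&(H[...,0]<125)&(H[...,1]>130);b[:,:285]=0;b[:,312:]=0
for v in range(140,178,4):
    u=np.where(b[v])[0];print(v,u.min() if len(u) else 0,u.max() if len(u) else 0)
g=c["color"].sum(2)
for v in(112,118,124):print(v,g[v,284:306])
E
```

```text
tcp [295.95829946 135.05147377] front finger [294.66324471 140.32944106] [294.38783947 128.32349004]
(0.543, 0.384, 0.206) [296.20661233 143.22378972]
(0.543, 0.384, 0.13) [296.81571904 171.05664873]
(0.546, 0.386, 0.206) [297.14317467 142.93544006]
140 0 0
144 0 0
148 294 300
152 294 301
156 294 301
160 294 301
164 294 301
168 294 301
172 295 300
176 0 0
112 [388 387 388 388 390 389 372 364 364 363 365 368 367 383 299 108 269 385
 394 386 387 388]
118 [385 388 386 387 398 306 344 368 365 365 365 365 368 384 309 116 172 378
 398 389 388 389]
124 [387 391 387 390 404 237 318 365 361 359 362 361 362 361 316 377 392 389
 387 390 387 391]
```

Request:
arm_command(fingers=[-1,-1,-1,-1], travel=[[0.006,-0.004,0],[0.006,-0.004,0.03],[0.006,-0.004,0.06],[0.006,-0.004,0.07]], dr=[[0,0,0],[0,0,0],[0,0,0],[0,0,0]])

```text
time: 2.92
tool_pos: [0.5495, 0.3833, 0.1586]
tool_rot: [3.14, 0.001, -0.306]
contact_force: [-0.1, -0.2, -1.2]
opening: 0.0919
grip_force: 0.0
```

Request:
arm_command(fingers=[0.2,0.3,0.4,0.5,0.6,0.7], travel=[[0,0,0],[0,0,0],[0,0,0],[0,0,0],[0,0,0],[0,0,0]], dr=[[0,0,0],[0,0,0],[0,0,0],[0,0,0],[0,0,0],[0,0,0]], squeeze=20)

```text
time: 3.42
tool_pos: [0.5504, 0.3842, 0.1613]
tool_rot: [-3.14, -0.001, -0.306]
contact_force: [-0.4, 0.5, 0.5]
opening: 0.0565
grip_force: 0.0
```

```bash
python3 go.py; python3 - <<'E'
from h import *
from cell import *
c=read_camera("side");S=c["color"];T=read_camera("top")["color"]
cv2.imwrite("pics/c3.png",np.hstack([cv2.resize(S[90:230,240:360],(480,560),interpolation=2)]))
E
```

```text
3.42 [0.5504 0.3842 0.1613] [-3.14e+00 -1.00e-03 -3.06e-01] F [-0.36  0.49  0.52] open 0.0565 0.0
```

View pics/c3.png

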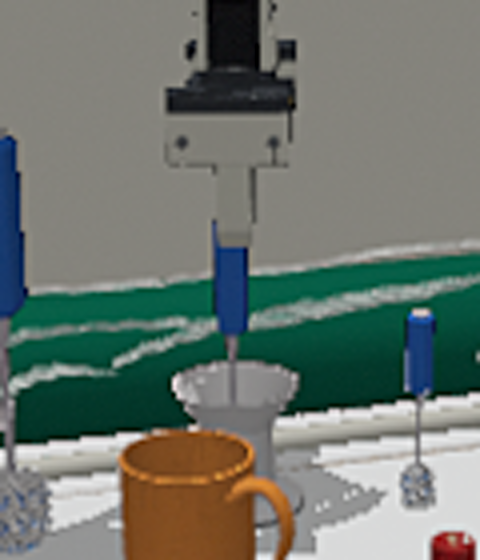

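The finger is centred on the handle at about (234,230) in the crop, so I'm closing.

Request:
arm_command(fingers=[0.8,0.9,1,1,1,1,1,1], travel=[[-0.001,0,0.005],[-0.001,0,0.005],[-0.001,0,0.005],[-0.001,0,0.005],[-0.001,0,0.005],[-0.001,0,0.005],[-0.001,0,0.005],[-0.001,0,0.005]], dr=[[0,0,0],[0,0,0],[0,0,0],[0,0,0],[0,0,0],[0,0,0],[0,0,0],[0,0,0]], squeeze=25)

```text
time: 4.18
tool_pos: [0.549, 0.3843, 0.155]
tool_rot: [3.141, -0.0, -0.306]
contact_force: [-0.1, 0.0, -1.4]
opening: 0.0218
grip_force: 24.7
```

```bash
python3 go.py
```

```text
4.18 [0.549  0.3843 0.155 ] [ 3.141 -0.    -0.306] F [-0.1   0.03 -1.39] open 0.0218 24.7
```

Request:
arm_command(fingers=[1,1,1,1,1,1,1,1], travel=[[0,0,-0.01],[0,0,-0.035],[0,0,-0.07],[0,0,-0.105],[0,0,-0.13],[-0.005,0.04,-0.13],[-0.01,0.08,-0.13],[-0.015,0.115,-0.13]], dr=[[0,0,0],[0,0,0],[0,0,0],[0,0,0],[0,0,0],[0,0,0],[0,0,0],[0,0,0]])

```text
time: 4.85
tool_pos: [0.4995, 0.2779, 0.286]
tool_rot: [-3.141, -0.001, -0.305]
contact_force: [0.3, 0.3, -1.0]
opening: 0.0218
grip_force: 24.7
```

Request:
arm_command(fingers=[1,1,1,1,1,1], travel=[[-0.004,0.02,0],[-0.007,0.035,0],[-0.007,0.035,0],[-0.007,0.035,0],[-0.007,0.035,0],[-0.007,0.035,0]], dr=[[0,0,0],[0,0,0],[0,0,0],[0,0,0],[0,0,0],[0,0,0]])

```text
time: 5.35
tool_pos: [0.4833, 0.2487, 0.2851]
tool_rot: [-3.141, -0.0, -0.305]
contact_force: [0.2, 0.2, -0.8]
opening: 0.0216
grip_force: 24.7
```

```bash
python3 go.py .483,.248,.285; python3 - <<'E'
from h import *
from cell import *
t=observe()["tool_pos"]
def proj(c,X):
    K=np.array([[c["fx"],0,c["cx"]],[0,c["fy"],c["cy"]],[0,0,1.]])
    return cv2.projectPoints(np.float64([X]),cv2.Rodrigues(np.array(c["R"]))[0],np.float64(c["t"]),K,np.array([float(c["k1"]),0,0,0]))[0].ravel().round(1)
c=read_camera("side");d=read_camera("top");S=c["color"];T=d["color"]
for q in(c,d):print("tip pred",proj(q,t-[0,0,.143]),"head mid",proj(q,t-[0,0,.122]),"handle bottom",proj(q,t-[0,0,.03]),"rim ctr",proj(q,[.483,.248,.101]),"cap",proj(q,t+[0,0,.05]))
H=hsv(c);m=((H[...,0]>3)&(H[...,0]<20)&(H[...,1]>130))
for v in range(196,246,5):
    u=np.where(m[v,255:340])[0]+255;print(v,(u.min(),u.max()) if len(u) else "")
cv2.imwrite("pics/c4.png",np.hstack([cv2.resize(S[100:250,220:340],(400,500),interpolation=2),cv2.resize(T[170:280,230:318],(400,500),interpolation=2)]))
E
```

```text
5.35 [0.4833 0.2487 0.2851] [-3.141 -0.    -0.305] F [ 0.16  0.19 -0.76] open 0.0216 24.7
travel to .483,.248,.285 [-0.0001  0.0007  0.0001]
tip pred [286.  186.6] head mid [285.8 178.1] handle bottom [284.5 139.5] rim ctr [286.5 202.9] cap [283.4 103.7]
tip pred [274.1 220.1] head mid [273.  219.2] handle bottom [267.1 214.7] rim ctr [276.5 221.9] cap [260.6 209.7]
196 
201 (np.int64(272), np.int64(302))
206 (np.int64(270), np.int64(302))
211 (np.int64(271), np.int64(308))
216 (np.int64(271), np.int64(311))
221 (np.int64(271), np.int64(312))
226 (np.int64(272), np.int64(312))
231 (np.int64(272), np.int64(309))
236 (np.int64(272), np.int64(305))
241 (np.int64(273), np.int64(302))
```

View pics/c4.png

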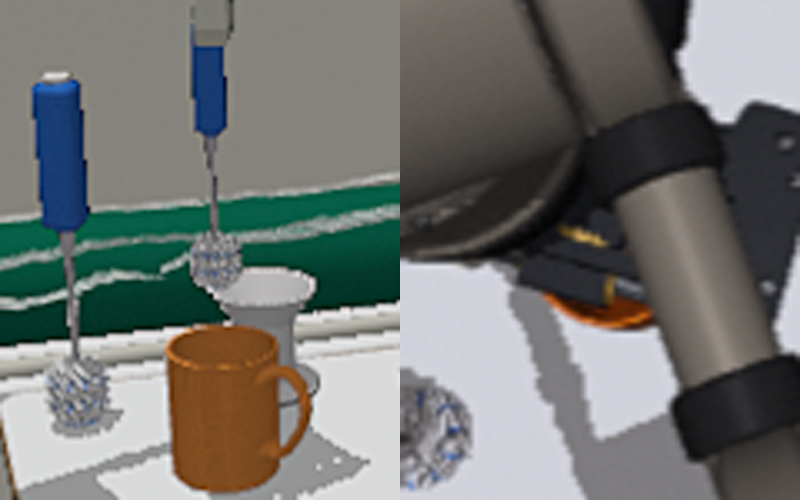

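The head at side pixel (285,177) sits about 2 px left of the mug axis (287), so I'll shift 4 mm along tool x and descend.

Request:
arm_command(fingers=[1,1,1,1,1,1,1,1], travel=[[0.004,0,0],[0.004,0,0.02],[0.004,0,0.045],[0.004,0,0.07],[0.004,0,0.095],[0.004,0,0.115],[0.004,0,0.13],[0.004,0,0.13]], dr=[[0,0,0],[0,0,0],[0,0,0],[0,0,0],[0,0,0],[0,0,0],[0,0,0],[0,0,0]])

```text
time: 6.12
tool_pos: [0.485, 0.2461, 0.1516]
tool_rot: [3.137, 0.005, -0.305]
contact_force: [0.2, -0.5, -1.0]
opening: 0.0217
grip_force: 24.7
```

```bash
python3 go.py; python3 - <<'E'
from h import *
from cell import *
c=read_camera("side")
H=hsv(c);m=((H[...,0]>3)&(H[...,0]<20)&(H[...,1]>130))
for v in range(201,246,10):
    u=np.where(m[v,255:340])[0]+255;print(v,(u.min(),u.max()) if len(u) else "")
E
```

```text
6.12 [0.485  0.2461 0.1516] [ 3.137  0.005 -0.305] F [ 0.25 -0.53 -1.  ] open 0.0217 24.7
201 (np.int64(272), np.int64(302))
211 (np.int64(271), np.int64(308))
221 (np.int64(271), np.int64(312))
231 (np.int64(272), np.int64(309))
241 (np.int64(273), np.int64(302))
```

Request:
arm_command(fingers=[1,1,1,1,1,1,1,1], travel=[[0,0,0.002],[0,0,0.004],[0,0,0.004],[0,0,0.004],[0,0,0.004],[0,0,0.004],[0,0,0.004],[0,0,0.004]], dr=[[0,0,0],[0,0,0],[0,0,0],[0,0,0],[0,0,0],[0,0,0],[0,0,0],[0,0,0]])

```text
time: 6.83
tool_pos: [0.4867, 0.2467, 0.1513]
tool_rot: [-3.142, -0.0, -0.306]
contact_force: [0.1, 0.1, -1.3]
opening: 0.0218
grip_force: 24.7
```

Request:
arm_command(fingers=[1,1,1,1,1,1,1,1], travel=[[0,0.005,0],[0,0.01,0],[0,0.014,0],[0,0.018,0],[0,0.021,0],[0,0.024,0],[0,0.024,0],[0,0.024,0]], dr=[[0,0,0],[0,0,0],[0,0,0],[0,0,0],[0,0,0],[0,0,0],[0,0,0],[0,0,0]])

```text
time: 7.5
tool_pos: [0.4796, 0.2237, 0.1513]
tool_rot: [-3.141, -0.0, -0.306]
contact_force: [0.1, 0.9, -0.5]
opening: 0.0221
grip_force: 24.7
```

```bash
python3 go.py; python3 - <<'E'
from h import *
from cell import *
c=read_camera("side");d=read_camera("top")
H=hsv(c);m=((H[...,0]>3)&(H[...,0]<20)&(H[...,1]>130))
for v in range(201,246,10):
    u=np.where(m[v,255:340])[0]+255;print(v,(u.min(),u.max()) if len(u) else "")
cv2.imwrite("pics/c5.png",np.hstack([cv2.resize(c["color"][120:250,230:334],(400,500),interpolation=2),cv2.resize(d["color"][170:280,230:318],(400,500),interpolation=2)]))
E
```

```text
7.5 [0.4796 0.2237 0.1513] [-3.141 -0.    -0.306] F [ 0.07  0.91 -0.52] open 0.0221 24.7
201 (np.int64(272), np.int64(302))
211 (np.int64(271), np.int64(308))
221 (np.int64(271), np.int64(312))
231 (np.int64(272), np.int64(309))
241 (np.int64(273), np.int64(302))
```

View pics/c5.png

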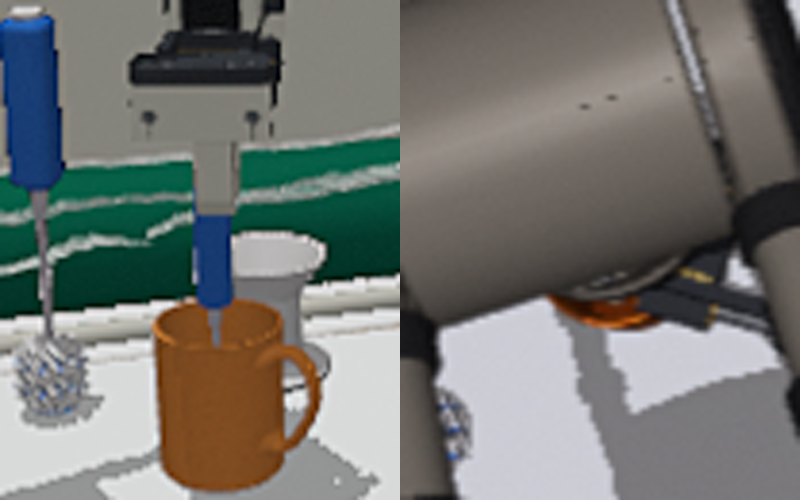

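The mug hasn't moved, the handle stays clear of the rim at crop (215,300), and the sideways force is about 0.8 N. Next are four strokes.

Request:
arm_command(fingers=[1,1,1,1,1,1,1,1], travel=[[0,0,-0.01],[0,0,-0.02],[0,0,-0.03],[0,0,-0.04],[0,0,-0.049],[0,0,-0.053],[0,0,-0.053],[0,0,-0.053]], dr=[[0,0,0],[0,0,0],[0,0,0],[0,0,0],[0,0,0],[0,0,0],[0,0,0],[0,0,0]])

```text
time: 8.27
tool_pos: [0.4794, 0.2237, 0.2042]
tool_rot: [-3.142, -0.0, -0.306]
contact_force: [0.2, 1.3, 0.2]
opening: 0.0216
grip_force: 24.7
```

Request:
arm_command(fingers=[1,1,1,1,1,1,1,1], travel=[[0,0,0.01],[0,0,0.02],[0,0,0.03],[0,0,0.04],[0,0,0.049],[0,0,0.053],[0,0,0.053],[0,0,0.053]], dr=[[0,0,0],[0,0,0],[0,0,0],[0,0,0],[0,0,0],[0,0,0],[0,0,0],[0,0,0]])

```text
time: 8.93
tool_pos: [0.4794, 0.2238, 0.1506]
tool_rot: [3.141, 0.0, -0.306]
contact_force: [0.1, -0.6, -1.5]
opening: 0.0218
grip_force: 24.7
```

```bash
python3 go.py; python3 - <<'E'
from h import *
from cell import *
c=read_camera("side")
H=hsv(c);m=((H[...,0]>3)&(H[...,0]<20)&(H[...,1]>130))
for v in range(201,246,10):
    u=np.where(m[v,255:340])[0]+255;print(v,(u.min(),u.max()) if len(u) else "")
print(np.where(m[:,280])[0][[0,-1]])
E
```

```text
8.93 [0.4794 0.2238 0.1506] [ 3.141  0.    -0.306] F [ 0.06 -0.62 -1.55] open 0.0218 24.7
201 (np.int64(272), np.int64(302))
211 (np.int64(271), np.int64(308))
221 (np.int64(271), np.int64(312))
231 (np.int64(272), np.int64(309))
241 (np.int64(273), np.int64(302))
[199 246]
```

```bash
python3 - <<'E'
from cell import *
import numpy as np
F=[];
for i in range(24):
    read_camera("top");s=observe();F.append(np.r_[s["contact_force"],s["torque"]])
F=np.array(F);print(F.mean(0).round(3),F.std(0).round(3),(F.std(0)/24**.5).round(3),s["time"])
E
```

```text
[ 0.025  0.629 -1.182  0.241 -0.06   0.006] [0.42  0.555 0.435 0.03  0.03  0.019] [0.086 0.113 0.089 0.006 0.006 0.004] 10.1833
```

The force averages 0.63 ± 0.11 N towards +y, which confirms a light contact. Now I'll do more strokes.

Request:
arm_command(fingers=[1,1,1,1,1,1,1,1], travel=[[0,0,-0.01],[0,0,-0.02],[0,0,-0.03],[0,0,-0.04],[0,0,-0.049],[0,0,-0.053],[0,0,-0.053],[0,0,-0.053]], dr=[[0,0,0],[0,0,0],[0,0,0],[0,0,0],[0,0,0],[0,0,0],[0,0,0],[0,0,0]])

```text
time: 10.85
tool_pos: [0.4795, 0.2238, 0.2043]
tool_rot: [-3.142, -0.0, -0.306]
contact_force: [0.2, 0.1, 0.1]
opening: 0.0222
grip_force: 24.7
```

Request:
arm_command(fingers=[1,1,1,1,1,1,1,1], travel=[[0,0,0.01],[0,0,0.02],[0,0,0.03],[0,0,0.04],[0,0,0.049],[0,0,0.053],[0,0,0.053],[0,0,0.053]], dr=[[0,0,0],[0,0,0],[0,0,0],[0,0,0],[0,0,0],[0,0,0],[0,0,0],[0,0,0]])

```text
time: 11.52
tool_pos: [0.4794, 0.2238, 0.1506]
tool_rot: [3.141, 0.0, -0.306]
contact_force: [0.2, 0.4, -0.6]
opening: 0.0222
grip_force: 24.7
```

Request:
arm_command(fingers=[1,1,1,1,1,1,1,1], travel=[[0,0,-0.01],[0,0,-0.02],[0,0,-0.03],[0,0,-0.04],[0,0,-0.049],[0,0,-0.053],[0,0,-0.053],[0,0,-0.053]], dr=[[0,0,0],[0,0,0],[0,0,0],[0,0,0],[0,0,0],[0,0,0],[0,0,0],[0,0,0]])

```text
time: 12.18
tool_pos: [0.4795, 0.2238, 0.2043]
tool_rot: [-3.141, -0.0, -0.306]
contact_force: [0.6, -0.4, -0.4]
opening: 0.0218
grip_force: 24.7
```

Request:
arm_command(fingers=[1,1,1,1,1,1,1,1], travel=[[0,0,0.01],[0,0,0.02],[0,0,0.03],[0,0,0.04],[0,0,0.049],[0,0,0.053],[0,0,0.053],[0,0,0.053]], dr=[[0,0,0],[0,0,0],[0,0,0],[0,0,0],[0,0,0],[0,0,0],[0,0,0],[0,0,0]])

```text
time: 12.85
tool_pos: [0.4794, 0.2237, 0.1506]
tool_rot: [3.141, 0.0, -0.306]
contact_force: [-0.9, 1.1, -0.8]
opening: 0.0222
grip_force: 24.7
```

Request:
arm_command(fingers=[1,1,1,1,1,1,1,1], travel=[[0,0,-0.01],[0,0,-0.02],[0,0,-0.03],[0,0,-0.04],[0,0,-0.049],[0,0,-0.053],[0,0,-0.053],[0,0,-0.053]], dr=[[0,0,0],[0,0,0],[0,0,0],[0,0,0],[0,0,0],[0,0,0],[0,0,0],[0,0,0]])

```text
time: 13.52
tool_pos: [0.4795, 0.2238, 0.2043]
tool_rot: [-3.141, -0.0, -0.306]
contact_force: [1.0, 0.3, -0.7]
opening: 0.0223
grip_force: 24.7
```

```bash
python3 - <<'E'
from h import *
from cell import *
F=[];
for i in range(20):
    c=read_camera("side");s=observe();F.append(np.r_[s["contact_force"],s["torque"]])
F=np.array(F);print(F.mean(0).round(3),s["time"])
H=hsv(c);m=((H[...,0]>3)&(H[...,0]<20)&(H[...,1]>130))
for v in range(201,246,10):
    u=np.where(m[v,255:340])[0]+255;print(v,(u.min(),u.max()) if len(u) else "")
cv2.imwrite("pics/c6.png",cv2.resize(c["color"][120:250,230:334],(480,600),interpolation=2))
E
```

```text
[ 0.261  0.226 -0.896  0.137 -0.03  -0.005] 14.5167
201 (np.int64(272), np.int64(302))
211 (np.int64(271), np.int64(308))
221 (np.int64(271), np.int64(312))
231 (np.int64(272), np.int64(309))
241 (np.int64(273), np.int64(302))
```

View pics/c6.png

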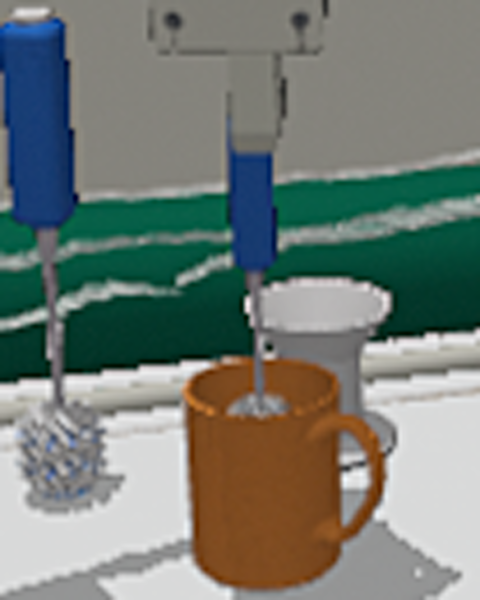

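At the top of the stroke the bristle head is level with the rim at crop (258,400), and the mug hasn't moved. I'll finish the fourth stroke, then return to the axis and measure the unloaded baseline.

Request:
arm_command(fingers=[1,1,1,1,1,1,1,1], travel=[[0,0,0.01],[0,0,0.02],[0,0,0.03],[0,0,0.04],[0,0,0.049],[0,0,0.053],[0,0,0.053],[0,0,0.053]], dr=[[0,0,0],[0,0,0],[0,0,0],[0,0,0],[0,0,0],[0,0,0],[0,0,0],[0,0,0]])

```text
time: 15.18
tool_pos: [0.4794, 0.2238, 0.1507]
tool_rot: [3.141, 0.0, -0.306]
contact_force: [-0.4, 0.9, -1.2]
opening: 0.0218
grip_force: 24.7
```

Request:
arm_command(fingers=[1,1,1,1,1,1,1,1], travel=[[0,-0.006,0],[0,-0.012,0],[0,-0.018,0],[0,-0.024,0],[0,-0.024,-0.01],[0,-0.024,-0.02],[0,-0.024,-0.02],[0,-0.024,-0.02]], dr=[[0,0,0],[0,0,0],[0,0,0],[0,0,0],[0,0,0],[0,0,0],[0,0,0],[0,0,0]])

```text
time: 15.85
tool_pos: [0.4873, 0.2468, 0.1723]
tool_rot: [-3.14, -0.002, -0.306]
contact_force: [0.1, -0.1, -0.4]
opening: 0.022
grip_force: 24.7
```

```bash
python3 - <<'E'
from cell import *
import numpy as np
F=[];
for i in range(20):
    read_camera("top");s=observe();F.append(np.r_[s["contact_force"],s["torque"]])
F=np.array(F);print(F.mean(0).round(3),s["time"],s["tool_pos"])
E
```

```text
[ 0.014 -0.174 -0.661  0.043  0.017  0.005] 16.85 [0.48668439 0.24665953 0.17108833]
```

The baseline is Fy −0.17 N and Tx 0.043 N·m, against 0.63 N / 0.241 at the bottom and 0.23 N / 0.137 at the top. The bristles were therefore on the wall at both ends of the stroke. Next I take the brush back to the holder.

Request:
arm_command(fingers=[1,1,1,1,1,1,1,1], travel=[[0,0,-0.03],[0,0,-0.06],[0,0,-0.09],[0,0,-0.114],[0.002,-0.025,-0.114],[0.006,-0.055,-0.114],[0.01,-0.085,-0.114],[0.014,-0.115,-0.114]], dr=[[0,0,0],[0,0,0],[0,0,0],[0,0,0],[0,0,0],[0,0,0],[0,0,0],[0,0,0]])

```text
time: 17.52
tool_pos: [0.5351, 0.3532, 0.2855]
tool_rot: [-3.141, -0.001, -0.306]
contact_force: [0.8, 0.9, -0.5]
opening: 0.0224
grip_force: 24.7
```

Request:
arm_command(fingers=[1,1,1,1,1,1,1], travel=[[0.002,-0.02,0],[0.004,-0.035,0],[0.004,-0.035,0],[0.004,-0.035,0],[0.004,-0.035,0],[0.004,-0.035,0],[0.004,-0.035,0]], dr=[[0,0,0],[0,0,0],[0,0,0],[0,0,0],[0,0,0],[0,0,0],[0,0,0]])

```text
time: 18.1
tool_pos: [0.5489, 0.3834, 0.2858]
tool_rot: [-3.141, -0.001, -0.307]
contact_force: [0.1, -0.1, -0.9]
opening: 0.022
grip_force: 24.7
```

```bash
python3 go.py .549,.3843,.285 .549,.3843,.156; python3 - <<'E'
from h import *
from cell import *
c=read_camera("side")
cv2.imwrite("pics/c7.png",cv2.resize(c["color"][110:240,240:344],(480,600),interpolation=2))
E
```

```text
18.1 [0.5489 0.3834 0.2858] [-3.141e+00 -1.000e-03 -3.070e-01] F [ 0.12 -0.06 -0.91] open 0.022 24.7
travel to .549,.3843,.285 [-0.0002 -0.0009  0.0008]
travel to .549,.3843,.156 [-0.0003 -0.0008  0.1298]
```

View pics/c7.png

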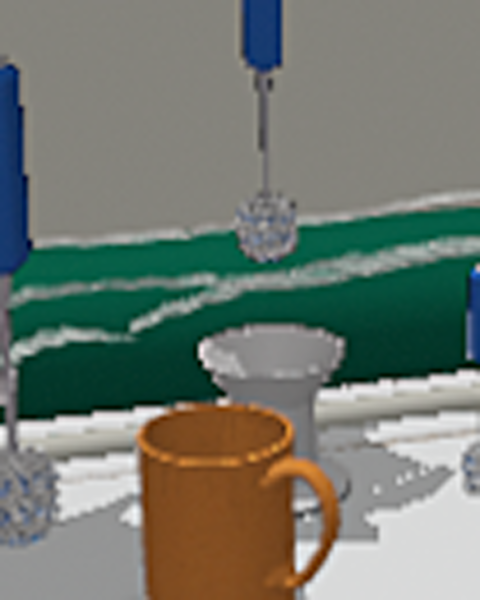

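The brush hangs straight, with its head at crop (267,225) above the holder mouth centre at (272,350). I'm lowering it.

Request:
arm_command(fingers=[1,1,1,1,1,1,1,1], travel=[[0,-0.001,0.025],[0,-0.001,0.05],[0,-0.001,0.075],[0,-0.001,0.1],[0,-0.001,0.118],[0,-0.001,0.126],[0,-0.001,0.13],[0,-0.001,0.13]], dr=[[0,0,0],[0,0,0],[0,0,0],[0,0,0],[0,0,0],[0,0,0],[0,0,0],[0,0,0]])

```text
time: 18.82
tool_pos: [0.5497, 0.3852, 0.1559]
tool_rot: [-3.141, -0.001, -0.306]
contact_force: [0.5, 0.7, -0.5]
opening: 0.0219
grip_force: 24.7
```

Request:
arm_command(fingers=[1,1,1,1], travel=[[0,0,0],[0,0,0],[0,0,0],[0,0,0]], dr=[[0,0,0],[0,0,0],[0,0,0],[0,0,0]])

```text
time: 19.15
tool_pos: [0.5495, 0.3854, 0.1558]
tool_rot: [-3.141, -0.001, -0.306]
contact_force: [0.7, -0.2, -0.5]
opening: 0.0222
grip_force: 24.7
```

```bash
python3 go.py
```

```text
19.15 [0.5495 0.3854 0.1558] [-3.141e+00 -1.000e-03 -3.060e-01] F [ 0.74 -0.16 -0.51] open 0.0222 24.7
```

Request:
arm_command(fingers=[1,1,0.5,0.4,0.2,0,-0.2,-0.4], travel=[[0,0,0.001],[0,0,0.001],[0,0,0.001],[0,0,0.001],[0,0,0.001],[0,0,0.001],[0,0,0.001],[0,0,0.001]], dr=[[0,0,0],[0,0,0],[0,0,0],[0,0,0],[0,0,0],[0,0,0],[0,0,0],[0,0,0]])

```text
time: 19.82
tool_pos: [0.5492, 0.3852, 0.1539]
tool_rot: [3.141, 0.0, -0.306]
contact_force: [0.6, 0.9, 0.2]
opening: 0.0494
grip_force: 0.0
```

Request:
arm_command(fingers=[-0.5,-0.6,-0.6,-0.6,-0.6,-0.6,-0.6,-0.6], travel=[[0,0,0],[0,0,0],[0,0,-0.02],[0,0,-0.04],[0,0,-0.07],[0,0,-0.1],[0,0,-0.13],[0,0,-0.15]], dr=[[0,0,0],[0,0,0],[0,0,0],[0,0,0],[0,0,0],[0,0,0],[0,0,0],[0,0,0]])

```text
time: 20.48
tool_pos: [0.5496, 0.3855, 0.3077]
tool_rot: [-3.139, -0.003, -0.306]
contact_force: [0.3, 0.9, 0.0]
opening: 0.0733
grip_force: 0.0
```

```bash
python3 go.py; python3 - <<'E'
from h import *
from cell import *
c=read_camera("side");d=read_camera("top")
cv2.imwrite("pics/c8.png",np.hstack([cv2.resize(c["color"][100:360,210:410],(400,520),interpolation=2),cv2.resize(d["color"][130:290,190:313],(400,520),interpolation=2)]))
E
```

```text
20.48 [0.5496 0.3855 0.3077] [-3.139e+00 -3.000e-03 -3.060e-01] F [0.29 0.89 0.04] open 0.0733 0.0
```

View pics/c8.png

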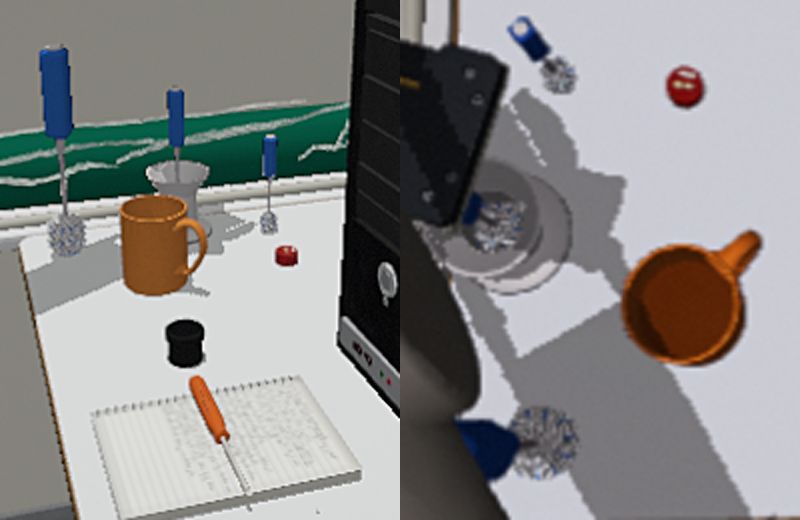

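The brush stands upright in the holder, handle up at crop (176,118). The mug at (155,243) and everything else are where they were, and the robot is clear.

```bash
python3 -c "
from cell import *
print(hand_in())"
```

```text
the job is handed in; nothing more can be done
None
```

I brushed the mug's inside wall with four full strokes from the bottom to the rim, stood the middle brush back in its holder, handle up, and handed the job in at about 20.6 s; the mug and the other things showed no movement in the last camera images.

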